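# Bed the microplate and poise the pin replicator over it

## Robot

A 6-joint arm with a two-finger parallel gripper is mounted at the origin on a cart in front of the work surface, level with it; the furniture and walls round the work are solid. World frame = base frame: x ahead of the robot, y to its left, z up, the work surface at z = 0. Lengths are in m, angles in degrees, forces in N, time in s.
With the tool pointing down it reaches from about 0.25 to 0.725 m from the base axis. Payload 9.7 kg.
Tool frame: the origin (TCP) lies at the centre of the arm's flange, where the gripper is bolted on; the fingertips stand 173 mm ahead of it and the grasp point (between the pads) lies 155 mm ahead of it; z points along the fingers, y is the line along which they close (so a half turn about z gives the same grasp; the last joint's range is limited). The gripper opens to 85 mm and grips with 20 to 120 N. Pads are 22 mm wide; open, the fingers measure 114 mm over their backs; the gripper's body (76 mm by 85 mm) begins 54 mm behind the grasp point. The pads swing forward as they close: fully open they stand 13 mm farther back than shut.
Start: joints at [75, 4.979, 10.078, 95.1, 0, 90], TCP at [0.142, 0.531, 0.405] pointing down, gripper open.
Joint ranges: [-179.16, 179.16], [-48.56, 103.87], [-65.8, 70.77], [-126.05, 130.52], [-82.76, 87.17], [-180, 180]. Speed limits (degrees/s): [127.2, 127.2, 147.25, 180, 180, 180].

## Interface

Orientations are given as [roll, pitch, yaw] about the fixed x, y, z axes, in that order (R = Rz(yaw) Ry(pitch) Rx(roll)).
In Python, from workcell import monitor, camera, get_calibration, bot gives the robot as it stands.
- The arm moves only by the tool carry_out, never from a script. Its argument "targets" is text: rows parted by semicolons, each of 7 numbers parted by spaces: the shift along the tool's x, y, z in units of 0.04 m (1.0 is 0.04 m), then the turn, a rotation vector about the tool's x, y, z in units of 0.1 rad (1.0 is 0.1 rad), then the opening, from -1 (shut) to 1 (fully open), so that 0 is half open. A call has exactly 8 rows; each row shifts and turns the commanded pose from where the row before left it, along the tool's axes as they then stand; what a row does not reach is not made up. A row lasts 1/12 s, in which the tool goes at most 41.7 mm and 7.16 degrees, less where a joint would pass 70% of its speed; a pose out of reach is approached as far as the arm can. A call with a number of a shift or a turn outside -1 to 1 is refused whole. A call with a gripper value outside its range is refused whole. The fingers move at their own pace and stop on an object; "newtons" is the grip in N (left out, the last holds). Time passes only in rows, so rows that do not move let the fingers close, or fill a call up. It gives the time, the measured TCP pose, the force, the opening and the grip force at its end, in the units of the state.
- monitor.get_obs(): the state, without advancing time (a new reading comes with each control period).
- camera(name): name is "scene" or "top" or "wrist"; returns the picture (384x512x3 uint8, red, green, blue); there is no depth.
- get_calibration(name): a dict with "fx", "fy", "cx", "cy" (pixels), "D" ([k1, k2, p1, p2, k3] as OpenCV has them; the pictures are not rectified), "view" (4x4, takes a point from world to camera coordinates). Camera axes: x right, y down, z forward; pixel columns grow to the right and rows downward; lengths in m; the calibration is good to about 2 mm. A picture is of the moment at which its call begins: read the wrist's pose just before it. get_calibration takes no time and is no camera call; for the wrist camera it gives the pose at the moment of the call.
- bot.job_done(): hands the job in; it is judged then, once.
The state is a dict: "time": time; "q": joint angles; "qd": joint speeds; "joint_efforts": joint torques, N m; "ee_pos": TCP position; "tcp_rot": TCP orientation; "wrist_force": force on the tool from outside, world axes, zero at the start; "torque": the same for the moment, N m; "opening": finger opening in m; "grasp_force": force on a finger pad.
Only numpy, scipy, OpenCV 4.12 (cv2) and the standard library are available. Lean on these libraries where they do the work, as an engineer would, in place of code of your own. Each camera call takes 0.05 s, during which the arm holds its last target. There are 200 camera calls.

## Task

The clear microplate in the nest stands proud: swing the toggle clamp arm over onto it and press until the plate is fully home, then swing the arm right back out of the way. Then take the pin replicator by its grip bar, carry it over the bottles without disturbing them, and finish while still holding it still, level and about 1 cm above the plate, centred on the plate with its long side along the plate's, pins never touching the plate.

Things in the scene. Friction and masses are not known exactly. Their poses are not given: they have to be found in the camera images.
- plate_top (a point): Centre of the top face of the clear, colourless 96-well microplate (128 x 86 x 14 mm) that lies in the aluminium nest nearest the robot's centre line. z up, its y axis runs along the plate's 128 mm side, x along the 86 mm side. The top face is about 0.0325 m above the bench while the plate stands proud and 0.0265 m when it is pressed home.
- platform (a joint): Sliding platform under the plate inside the nest: 0 = raised, the plate standing 6 mm proud of its seat; 0.006 m = fully down, plate home. It is stiff (about 5 N) and stays where it is pushed; the clamp's own weight does not move it.
- clamp_arm (a joint): Toggle clamp arm at the nest's far end: 0 rad = leaning fully back (open), 0.48 = ball above the swing axis, 1.85 = down, rubber foot on a plate that is home (1.79 on a proud one). Let go well past upright it sinks by its weight, slowed by light friction (0.05 N m). It swings in the vertical plane through the plate's long centre line.
- clamp_ball (a point): Centre of the black ball knob (26 mm diameter) on the free end of the clamp arm, 137 mm from the swing axis; it moves with the arm. Pinched along the swing axis it turns between the fingers; the arm behind it is 14 mm wide. With the arm down the ball is 77 mm above the bench, 35 mm to the robot's side of the plate's centre.
- clamp_hinge (a point): Point on the clamp's swing axis (fixed to the nest), 50 mm above the bench, 99 mm from the plate's centre along its long side, away from the robot. This point's y axis is the swing axis and its x axis points away from the plate; the outside of the steel bracket is 30 mm wide.
- tool_grip (a point): Centre of the grey grip bar (76 long x 20 wide x 18 mm high) of the pin replicator, the hand tool parked on the white stand left of the bottles; pinch it across its 20 mm. x along the bar and the tool's long side, z up. Tool about 0.3 kg; the top of its flange is 31 mm below this point, the pin tips 63 mm below. Parked, it rests loosely on the stand; lift 30 mm straight up to clear it.
- pin_tips (a point): Centre of the pin field at the level of the pin tips, 63 mm straight below tool_grip; same axes (x along the 12 pins of the long side).
- pin_tool: The whole pin replicator: aluminium flange 120 x 86 x 8 mm, under it 12 x 8 steel pins (field 102 x 66 mm, 24 mm long), above it the grip bar. Origin at the centre of the flange's underside, 39 mm below the bar's centre and, parked, 45 mm above the bench.
- plate: The microplate in the nest; origin at the centre of its underside.
- tool_stand: White open box, 136 x 102 mm foot, 45 mm high, fixed to the bench, on which the pin replicator is parked; origin at the centre of its underside, x along its long side.
- nest: Aluminium nest with the clamp, fixed to the bench, 222 x 110 mm; origin on the bench below the plate's centre, x from the plate toward the clamp. Its lip stands 22 mm above the bench.
- bottle_tall_centre (a point): Middle of the larger reagent bottle standing between nest and stand, 56 mm diameter, 115 mm tall (point at half height). An obstacle, not to be moved.
- bottle_short_centre (a point): Middle of the smaller reagent bottle standing between nest and stand, 46 mm diameter, 95 mm tall (point at half height). An obstacle, not to be moved.

How it is judged (in metres and radians):
On the way, in this order (a step that is already met when the one before it is completed fails the run):
1. the clamp arm is down on the plate and the plate is pressed home (value of joint clamp_arm above 1.75 rad and value of joint platform above 0.0045 m), for 0.1 s.
2. the clamp arm is swung right back again, the replicator still parked (value of joint clamp_arm below 0.25 rad and z of pin_tool in the frame of tool_stand below 0.055 m), for 0.1 s.
3. the replicator is lifted clear of its stand (z of pin_tool in the frame of tool_stand above 0.08 m), for 0.1 s.
At the end, for the whole second after the job is handed in: Replicator held still by the fingers alone, pin tips 3 to 20 mm above the plate, within 6 mm of its centre, parallel and upright within 0.08 rad, touching neither plate nor nest; plate home (platform 4.5 mm or more down), clamp arm leaning back (under 0.35 rad) (horizontal distance between pin_tips and plate_top below 0.006 m and z of pin_tips in the frame of plate_top between 0.003 and 0.02 m and angle between the x axis of pin_tool and the y axis of plate, either way round below 0.08 rad and angle between pin_tool's own z axis and vertical below 0.08 rad and contact force between pin_tool and the fingers above 1 N and contact force between pin_tool and plate below 0.05 N and contact force between pin_tool and nest below 0.05 N and linear speed of pin_tool below 0.02 m/s and value of joint clamp_arm below 0.35 rad and z of plate_top in the frame of nest below 0.0285 m and angle between plate's own z axis and vertical below 0.05 rad and value of joint platform above 0.0045 m); the arm keeps its last pose, push and grip.
It fails at once if the replicator touches the plate (contact force between pin_tool and plate above 0.3 N).
It fails at once if the larger bottle is pushed or tipped (distance of bottle_tall_centre from where it was at the start of the episode above 0.015 m).
It fails at once if the smaller bottle is pushed or tipped (distance of bottle_short_centre from where it was at the start of the episode above 0.015 m).
It also fails if it takes over 64 s, if anything falls off the work surface, if the arm or the gripper's body presses on something with over 40 N, if the wrist force passes 120 N, or if a joint passes its speed limit or range.

## Working session

There is one attempt and no reset: what is moved stays moved. The work goes in short steps, Python scripts to look and compute and a tool call to move; the robot and the scene stay as the last step left them, time stands still between calls to the robot, and variables do not carry over. Pictures are saved under pics/ and viewed, at most 10 in all, crops included, and the job is handed in when it is done.

Besides the shell and the picture viewer there is one more tool, called after "Request:" as name(argument=value, ...), one argument or row to a line, values as JSON. carry_out: Moves the arm, as the interface text tells. Shifts and turns lie within -1 to 1; 1 stands for 0.04 m of shift or 0.1 rad of turn. Its arguments: {"type":"object","properties":{"targets":{"type":"string"},"newtons":{"type":"number"}},"required":["targets"]}

```bash
mkdir -p pics; ls; cat > h.py <<'E'
import numpy as np,cv2
from workcell import monitor,camera,get_calibration,bot
def snap(n,f):
    c=get_calibration(n); im=camera(n); cv2.imwrite('pics/'+f+'.png',cv2.cvtColor(im,cv2.COLOR_RGB2BGR)); return im,c
def ray(c,px):
    K=np.array([[c['fx'],0,c['cx']],[0,c['fy'],c['cy']],[0,0,1]])
    u=cv2.undistortPoints(np.array([[px]],float),K,np.array(c['D']))[0,0]
    V=np.array(c['view']);R=V[:3,:3];o=-R.T@V[:3,3]
    return o,R.T@np.array([u[0],u[1],1])
def onz(c,px,z):
    o,d=ray(c,px); return o+d*(z-o[2])/d[2]
def proj(c,P):
    K=np.array([[c['fx'],0,c['cx']],[0,c['fy'],c['cy']],[0,0,1]]);V=np.array(c['view'])
    return cv2.projectPoints(np.array(P,float).reshape(-1,1,3),cv2.Rodrigues(V[:3,:3])[0],V[:3,3],K,np.array(c['D']))[0][:,0]
E
python3 - <<'E'
from h import *
o=monitor.get_obs(); print({k:np.round(v,3) for k,v in o.items()})
a,c=snap('top','top0'); b,d=snap('scene','scene0')
for q in(c,d): V=np.array(q['view']);print(np.round(-V[:3,:3].T@V[:3,3],3),np.round(V[2,:3],2),q['fx'])
E
```

```text
pics
{'time': np.float64(0.0), 'q': array([ 7.5001e+01,  5.0120e+00,  1.0034e+01,  9.5099e+01, -1.0000e-03,
        8.9999e+01]), 'qd': array([ 0.024,  0.096, -0.008, -0.025,  0.048, -0.115]), 'joint_efforts': array([-0.0000e+00, -5.2039e+01,  4.6480e+01,  1.6000e-02, -0.0000e+00,
       -0.0000e+00]), 'ee_pos': array([0.142, 0.531, 0.404]), 'tcp_rot': array([-1.79923e+02,  1.00000e-03,  1.65002e+02]), 'wrist_force': array([ 0.006, -0.184, -0.811]), 'torque': array([0.073, 0.02 , 0.015]), 'grasp_force': np.float64(0.0), 'opening': np.float64(0.086)}
[0.375 0.29  0.98 ] [ 0.19 -0.   -0.98] 408.27085037480884
[ 0.15  -0.016  0.793] [ 0.47  0.38 -0.8 ] 419.6165123388557
```

View pics/top0.png

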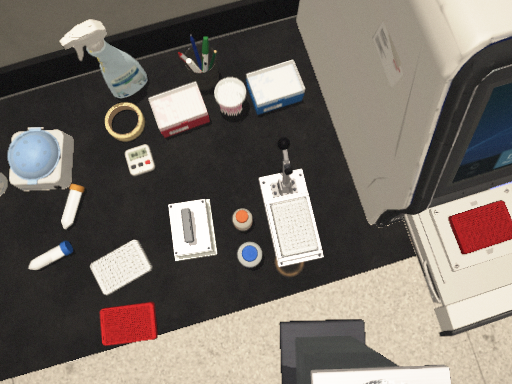

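View pics/scene0.png

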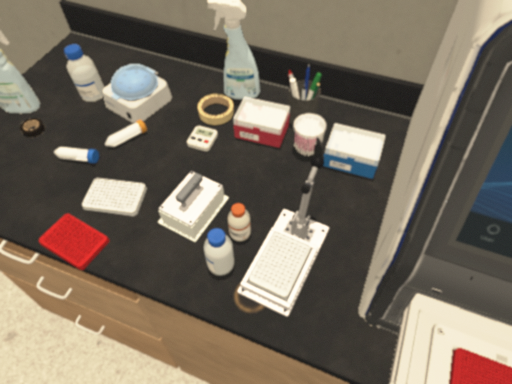

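Top view: nest around (290,217) with the clamp ball at (284,144), the replicator on its stand at (190,228), bottle caps orange (242,219) and blue (250,254). The scene view agrees. Next I measure the contours.

```bash
python3 - <<'E'
from h import *
im=cv2.cvtColor(cv2.imread('pics/top0.png'),cv2.COLOR_BGR2RGB); c=get_calibration('top')
g=im.min(2); 
def rect(x0,y0,x1,y1,z,th,name):
    m=np.zeros_like(g); m[y0:y1,x0:x1]=(g[y0:y1,x0:x1]>th)*255
    cs=max(cv2.findContours(m,0,2)[0],key=cv2.contourArea)
    P=np.array([onz(c,p[0],z)[:2] for p in cs],np.float32)
    r=cv2.minAreaRect(P); print(name,r,cv2.boxPoints(r).round(3).tolist())
rect(255,171,330,275,0.022,130,'nest')
rect(160,190,222,270,0.045,150,'standtop')
h=cv2.cvtColor(im,cv2.COLOR_RGB2HSV)
for n,lo,hi,z in(('blue',100,125,.115),('orange',3,18,.095)):
    m=((h[...,0]>=lo)&(h[...,0]<=hi)&(h[...,1]>120)&(h[...,2]>90)).astype(np.uint8); m[:195]=0;m[280:]=0;m[:,:228]=0;m[:,268:]=0
    ys,xs=np.nonzero(m); print(n,len(xs),onz(c,(xs.mean(),ys.mean()),z).round(4))
for p,z in(((284,144),.1715),):print(onz(c,p,z).round(4))
cv2.imwrite('pics/crop0.png',cv2.resize(cv2.imread('pics/top0.png')[130:280,160:340],None,fx=4,fy=4,interpolation=2))
E
```

```text
nest ((0.5054593682289124, 0.19414183497428894), (0.21792829036712646, 0.10971646755933762), 10.188838958740234) [[0.3889999985694885, 0.2290000021457672], [0.40799999237060547, 0.12099999934434891], [0.621999979019165, 0.1589999943971634], [0.6029999852180481, 0.2669999897480011]]
standtop ((0.4800555109977722, 0.4238378405570984), (0.13182449340820312, 0.0971284881234169), 7.418651103973389) [[0.40799999237060547, 0.46299999952316284], [0.42100000381469727, 0.367000013589859], [0.5519999861717224, 0.3840000033378601], [0.5389999747276306, 0.48100000619888306]]
blue 183 [0.4172 0.2935 0.115 ]
orange 126 [0.4992 0.3082 0.095 ]
[0.636  0.215  0.1715]
```

View pics/crop0.png

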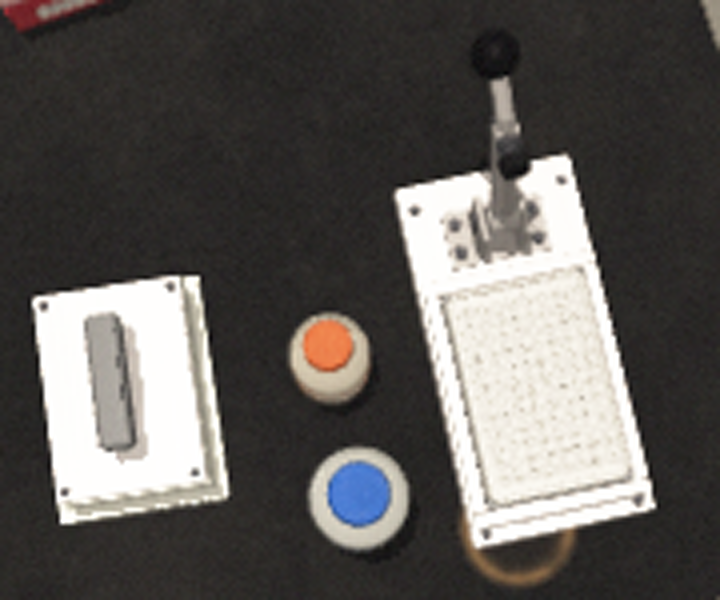

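```bash
python3 - <<'E'
from h import *
c=get_calibration('top'); s=get_calibration('scene')
f=lambda x,y:(160+x/4-.4,130+y/4-.4)
pc=[onz(c,f(*p),.0325) for p in((443,298),(583,265),(633,475),(490,505))]
print('plate',np.mean(pc,0).round(4),np.round(pc,3)[:,:2].tolist())
bc=[onz(c,f(*p),.093)[:2] for p in((85,316),(115,312),(131,446),(102,450))]
print('bar',np.mean(bc,0).round(4),np.round(bc,4).tolist())
fc=[onz(c,f(*p),.053)[:2] for p in((35,298),(185,278),(213,484),(60,497))];print('flange',np.round(fc,3).tolist())
def tri(p,q):
    o1,d1=ray(c,p);o2,d2=ray(s,q);t=np.linalg.lstsq(np.c_[d1,-d2],o2-o1,rcond=None)[0];return (o1+d1*t[0]).round(4),(o2+d2*t[1]).round(4)
print('ball',tri(f(495,53),(319,155)))
for p in((365,320),(400,150)):print('dev',onz(s,p,0).round(3))
print('dev top-cam',onz(c,(375,222),0).round(3))
# scene check of bar
sc=onz(s,(189,189),.093);print('bar scene',sc.round(3))
E
```

```text
plate [0.4816 0.1878 0.0325] [[0.534, 0.241], [0.552, 0.157], [0.428, 0.135], [0.413, 0.218]]
bar [0.4836 0.4284] [[0.5196, 0.4413], [0.5214, 0.4247], [0.4475, 0.416], [0.4458, 0.4318]]
flange [[0.537, 0.477], [0.547, 0.39], [0.428, 0.375], [0.423, 0.462]]
ball (array([0.63  , 0.2186, 0.1976]), array([0.6354, 0.2131, 0.1999]))
dev [ 0.496 -0.001  0.   ]
dev [0.933 0.137 0.   ]
dev top-cam [ 0.488 -0.013  0.   ]
bar scene [0.481 0.421 0.093]
```

Request:
carry_out(
  targets="-0.87 -0.28 -0.03 0 0 0 0.5; -0.87 -0.28 -0.03 0 0 0 0.5; -0.87 -0.28 -0.03 0 0 0 0.5; -0.87 -0.28 -0.03 0 0 0 0.5; -0.87 -0.28 -0.03 0 0 0 0.5; -0.87 -0.28 -0.03 0 0 0 0.5; -0.87 -0.28 -0.03 0 0 0 0.5; -0.87 -0.28 -0.03 0 0 0 0.5",
)

```text
time: 0.77
ee_pos: [0.3893, 0.3714, 0.4141]
tcp_rot: [-180.0, -0.0, 165.0]
wrist_force: [0.9, 1.4, 0.0]
opening: 0.064
grasp_force: 0.0
```

Request:
carry_out(
  targets="-0.87 -0.28 -0.03 0 0 0 0.5; -0.87 -0.28 -0.03 0 0 0 0.5; -0.87 -0.28 -0.03 0 0 0 0.5; -0.87 -0.28 -0.03 0 0 0 0.5; -0.87 -0.28 -0.03 0 0 0 0.5; -0.87 -0.28 -0.03 0 0 0 0.5; -0.87 -0.28 -0.03 0 0 0 0.5; -0.87 -0.28 -0.03 0 0 0 0.5",
)

```text
time: 1.43
ee_pos: [0.6351, 0.2127, 0.4235]
tcp_rot: [-180.0, -0.0, 165.0]
wrist_force: [-0.1, 1.1, 0.0]
opening: 0.0638
grasp_force: 0.0
```

Request:
carry_out(
  targets="0 0 0 0 0 -0.73 0.5; 0 0 0 0 0 -0.73 0.5; 0 0 0 0 0 -0.73 0.5; 0 0 0 0 0 -0.73 0.5; 0 0 0 0 0 -0.74 0.5; 0 0 0 0 0 -0.74 0.5; 0 0 0 0 0 0 0.5; 0 0 0 0 0 0 0.5",
)

```text
time: 2.1
ee_pos: [0.6338, 0.2141, 0.4235]
tcp_rot: [-180.0, -0.0, -169.9]
wrist_force: [-0.2, -0.4, 0.4]
opening: 0.0645
grasp_force: 0.0
```

```bash
python3 - <<'E'
from h import *
o=monitor.get_obs(); print({k:np.round(o[k],3) for k in('time','ee_pos','tcp_rot','q','opening')})
im,c=snap('wrist','w1')
print(proj(c,[[.638,.215,.1715],[.4786,.187,.0325],[.576,.2045,.05]]).round(0))
E
```

```text
{'time': np.float64(2.1), 'ee_pos': array([0.634, 0.214, 0.423]), 'tcp_rot': array([-1.79991e+02, -4.20000e-02, -1.69919e+02]), 'q': array([ 1.86620e+01,  2.33710e+01,  3.42910e+01,  1.00963e+02,
       -2.00000e-03,  8.58100e+00]), 'opening': np.float64(0.065)}
[[257. 202.]
 [257.  21.]
 [257. 113.]]
```

View pics/w1.png

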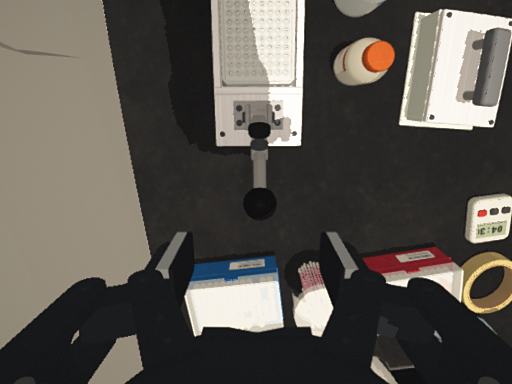

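Wrist view: ball at (260,203), arm running to the hinge at about (260,120), nest square to the image; this agrees with prediction (257,202).

```bash
python3 - <<'E'
from h import *
im=cv2.imread('pics/w1.png');c=get_calibration('wrist');g=im.min(2)
m=(g[180:225,235:290]<22).astype(np.uint8);n,l,st,ce=cv2.connectedComponentsWithStats(m);
k=1+np.argmax(st[1:,4]);print(st[k],ce[k]+[235,180],onz(c,ce[k]+[235,180],.1715).round(4), onz(c,(260,203),.1715).round(4))
m=np.zeros_like(g);m[0:150,195:312]=(g[0:150,195:312]>110)*255
cs=max(cv2.findContours(m,0,2)[0],key=cv2.contourArea)
P=np.array([onz(c,p[0],.022)[:2] for p in cs],np.float32);r=cv2.minAreaRect(P);print(r)
b=cv2.boxPoints(r);print(b.round(4).tolist())
E
```

```text
[  9   8  32  32 795] [259.26289308 203.01006289] [0.6387 0.2173 0.1715] [0.6386 0.2179 0.1715]
((0.5343140959739685, 0.1984592229127884), (0.16408704221248627, 0.10621281713247299), 10.180891990661621)
[[0.4442000091075897, 0.2362000048160553], [0.4629000127315521, 0.13169999420642853], [0.6244999766349792, 0.1606999933719635], [0.6057000160217285, 0.2651999890804291]]
```

Request:
carry_out(
  targets="-0.13 0.06 0.4 0 0 0 0.3; 0 0 0.5 0 0 0 0.3; 0 0 0.5 0 0 0 0.3; 0 0 0.5 0 0 0 0.3; 0 0 0.3 0 0 0 0.3; 0 0 0.22 0 0 0 0.3; 0 0 0 0 0 0 0.3; 0 0 0 0 0 0 -1",
  newtons=30,
)

```text
time: 2.82
ee_pos: [0.6384, 0.2173, 0.3272]
tcp_rot: [-180.0, -0.0, -169.8]
wrist_force: [-0.2, -1.1, -0.0]
opening: 0.0448
grasp_force: 0.0
```

Request:
carry_out(
  targets="0 0 0 0 0 0 -1; 0 0 0 0 0 0 -1; 0 0 0 0 0 0 -1; 0 0 0 0 0 0 -1; 0 0 0 0 0 0 -1; 0 0 0 0 0 0 -1; 0 0 0 0 0 0 -1; 0 0 0 0 0 0 -1",
  newtons=30,
)

```text
time: 3.48
ee_pos: [0.6388, 0.2174, 0.3284]
tcp_rot: [180.0, 0.2, -169.8]
wrist_force: [2.9, -0.4, 5.5]
opening: 0.0241
grasp_force: 29.5
```

```bash
python3 - <<'E'
from h import *
o=monitor.get_obs(); print({k:np.round(o[k],4) for k in('time','ee_pos','tcp_rot','opening','wrist_force','grasp_force')})
H=np.array([.577,.2055,.05]);u=np.array([.984,.177,0])
print(np.dot(o['ee_pos']-H,u), o['ee_pos'][2]-.155-.05)
a=np.linspace(0,1.87,33)
p=np.c_[-.137*np.sin(a-.48),.137*np.cos(a-.48)]
d=np.diff(p,axis=0)/.04
for k in range(0,32,8): print('; '.join(f'{x:.2f} 0 {-z:.2f} 0 0 0 -1' for x,z in d[k:k+8]*[-1,1]))
E
```

```text
{'time': np.float64(3.4833), 'ee_pos': array([0.6388, 0.2174, 0.3284]), 'tcp_rot': array([ 1.799848e+02,  1.573000e-01, -1.698006e+02]), 'opening': np.float64(0.0241), 'wrist_force': array([ 2.894 , -0.3682,  5.5188]), 'grasp_force': np.float64(29.4956)}
0.06291951239153909 0.1233906479644198
0.18 0 -0.09 0 0 0 -1; 0.18 0 -0.08 0 0 0 -1; 0.19 0 -0.07 0 0 0 -1; 0.19 0 -0.05 0 0 0 -1; 0.20 0 -0.04 0 0 0 -1; 0.20 0 -0.03 0 0 0 -1; 0.20 0 -0.02 0 0 0 -1; 0.20 0 -0.01 0 0 0 -1
0.20 0 0.00 0 0 0 -1; 0.20 0 0.02 0 0 0 -1; 0.20 0 0.03 0 0 0 -1; 0.20 0 0.04 0 0 0 -1; 0.19 0 0.05 0 0 0 -1; 0.19 0 0.06 0 0 0 -1; 0.19 0 0.07 0 0 0 -1; 0.18 0 0.08 0 0 0 -1
0.18 0 0.09 0 0 0 -1; 0.17 0 0.10 0 0 0 -1; 0.17 0 0.11 0 0 0 -1; 0.16 0 0.12 0 0 0 -1; 0.15 0 0.13 0 0 0 -1; 0.14 0 0.14 0 0 0 -1; 0.13 0 0.15 0 0 0 -1; 0.13 0 0.16 0 0 0 -1
0.12 0 0.16 0 0 0 -1; 0.11 0 0.17 0 0 0 -1; 0.10 0 0.18 0 0 0 -1; 0.09 0 0.18 0 0 0 -1; 0.08 0 0.19 0 0 0 -1; 0.06 0 0.19 0 0 0 -1; 0.05 0 0.19 0 0 0 -1; 0.04 0 0.20 0 0 0 -1
```

Request:
carry_out(
  targets="0.18 0 -0.09 0 0 0 -1; 0.18 0 -0.08 0 0 0 -1; 0.19 0 -0.07 0 0 0 -1; 0.19 0 -0.05 0 0 0 -1; 0.20 0 -0.04 0 0 0 -1; 0.20 0 -0.03 0 0 0 -1; 0.20 0 -0.02 0 0 0 -1; 0.20 0 -0.01 0 0 0 -1",
)

```text
time: 4.15
ee_pos: [0.5769, 0.2061, 0.3423]
tcp_rot: [-180.0, -0.1, -169.8]
wrist_force: [1.1, -1.3, -3.5]
opening: 0.0242
grasp_force: 29.5
```

Request:
carry_out(
  targets="0.20 0 0 0 0 0 -1; 0.20 0 0.02 0 0 0 -1; 0.20 0 0.03 0 0 0 -1; 0.20 0 0.04 0 0 0 -1; 0.19 0 0.05 0 0 0 -1; 0.19 0 0.06 0 0 0 -1; 0.19 0 0.07 0 0 0 -1; 0.18 0 0.08 0 0 0 -1",
)

```text
time: 4.82
ee_pos: [0.5161, 0.1951, 0.3286]
tcp_rot: [-180.0, 0.0, -169.8]
wrist_force: [2.2, -5.2, -1.2]
opening: 0.0239
grasp_force: 29.7
```

Request:
carry_out(
  targets="0.18 0 0.09 0 0 0 -1; 0.17 0 0.10 0 0 0 -1; 0.17 0 0.11 0 0 0 -1; 0.16 0 0.12 0 0 0 -1; 0.15 0 0.13 0 0 0 -1; 0.14 0 0.14 0 0 0 -1; 0.13 0 0.15 0 0 0 -1; 0.13 0 0.16 0 0 0 -1",
)

```text
time: 5.48
ee_pos: [0.4676, 0.1862, 0.2887]
tcp_rot: [-179.9, 0.0, -169.8]
wrist_force: [0.9, -6.1, 0.8]
opening: 0.024
grasp_force: 30.3
```

Request:
carry_out(
  targets="0.12 0 0.16 0 0 0 -1; 0.11 0 0.17 0 0 0 -1; 0.10 0 0.18 0 0 0 -1; 0.09 0 0.18 0 0 0 -1; 0.08 0 0.19 0 0 0 -1; 0.06 0 0.19 0 0 0 -1; 0.05 0 0.19 0 0 0 -1; 0.03 0 0.15 0 0 0 -1",
)

```text
time: 6.15
ee_pos: [0.4424, 0.1816, 0.232]
tcp_rot: [-179.9, -0.0, -169.8]
wrist_force: [-2.8, -8.8, 22.4]
opening: 0.0237
grasp_force: 33.3
```

```bash
python3 - <<'E'
from h import *
o=monitor.get_obs()
H=np.array([.577,.2055,.05]);u=np.array([.984,.177,0])
x=np.dot(o['ee_pos']-H,u);z=o['ee_pos'][2]-.155-.05
print(o['ee_pos'],o['wrist_force'],x,z,np.hypot(x,z),np.arctan2(-x,z)+.48)
E
```

```text
[0.44236491 0.18160151 0.23204679] [-2.75682905 -8.79171458 22.38693089] -0.13671095615039178 0.027046793848734887 0.13936073546394015 1.8554792661104693
```

Request:
carry_out(
  targets="0 0 0.03 0 0 0 -1; 0 0 0.03 0 0 0 -1; 0 0 0 0 0 0 -1; 0 0 0 0 0 0 -1; 0 0 0 0 0 0 -1; 0 0 0 0 0 0 -1; 0 0 0 0 0 0 -1; 0 0 0 0 0 0 -1",
)

```text
time: 6.82
ee_pos: [0.4424, 0.1816, 0.2314]
tcp_rot: [-179.9, 0.0, -169.8]
wrist_force: [-6.4, -10.9, 14.9]
opening: 0.0239
grasp_force: 32.4
```

```bash
python3 - <<'E'
from h import *
im,c=snap('wrist','w2'); im,c=snap('scene','s2')
a=cv2.imread('pics/s2.png')[170:330,200:360]; b=cv2.imread('pics/w2.png')[:,80:464]
cv2.imwrite('pics/c2.png',np.hstack([cv2.resize(a,(400,400),interpolation=2),cv2.resize(b,(400,400))]))
E
```

```text
(no output)
```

View pics/c2.png

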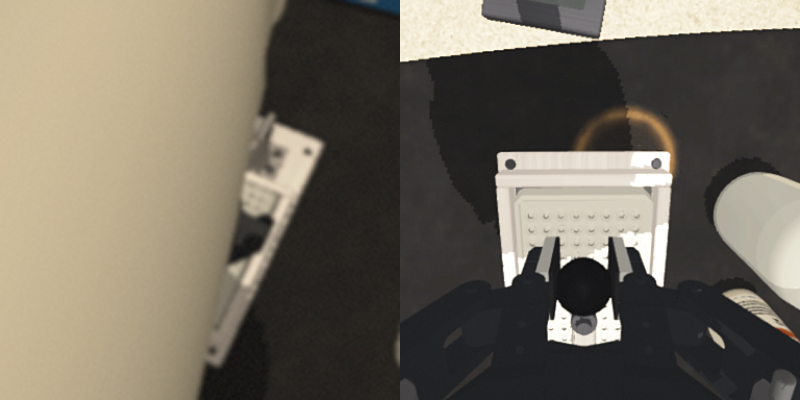

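The ball is held between the fingers at (583,285) with the arm lying along the plate. The TCP height of 0.2314 matches "home" (a proud plate would give about 0.240). I press a little more to be sure.

Request:
carry_out(
  targets="0 0 0.04 0 0 0 -1; 0 0 0.04 0 0 0 -1; 0 0 0 0 0 0 -1; 0 0 0 0 0 0 -1; 0 0 0 0 0 0 -1; 0 0 0 0 0 0 -1; 0 0 0 0 0 0 -1; 0 0 0 0 0 0 -1",
)

```text
time: 7.58
ee_pos: [0.4427, 0.1816, 0.23]
tcp_rot: [-179.9, 0.2, -169.8]
wrist_force: [-9.5, -11.7, 28.3]
opening: 0.0239
grasp_force: 33.7
```

Request:
carry_out(
  targets="-0.03 0 -0.29 0 0 0 -1; -0.05 0 -0.19 0 0 0 -1; -0.06 0 -0.19 0 0 0 -1; -0.08 0 -0.19 0 0 0 -1; -0.09 0 -0.18 0 0 0 -1; -0.10 0 -0.18 0 0 0 -1; -0.11 0 -0.17 0 0 0 -1; -0.12 0 -0.16 0 0 0 -1",
)

```text
time: 8.25
ee_pos: [0.4679, 0.1863, 0.2886]
tcp_rot: [-179.9, -0.1, -169.8]
wrist_force: [0.9, -6.4, -2.9]
opening: 0.0241
grasp_force: 30.7
```

Request:
carry_out(
  targets="-0.13 0 -0.16 0 0 0 -1; -0.13 0 -0.15 0 0 0 -1; -0.14 0 -0.14 0 0 0 -1; -0.15 0 -0.13 0 0 0 -1; -0.16 0 -0.12 0 0 0 -1; -0.17 0 -0.11 0 0 0 -1; -0.17 0 -0.10 0 0 0 -1; -0.18 0 -0.09 0 0 0 -1",
)

```text
time: 8.92
ee_pos: [0.5164, 0.1951, 0.3288]
tcp_rot: [-180.0, -0.1, -169.8]
wrist_force: [-0.3, -5.9, -1.0]
opening: 0.0242
grasp_force: 29.8
```

Request:
carry_out(
  targets="-0.18 0 -0.08 0 0 0 -1; -0.19 0 -0.07 0 0 0 -1; -0.19 0 -0.06 0 0 0 -1; -0.19 0 -0.05 0 0 0 -1; -0.20 0 -0.04 0 0 0 -1; -0.20 0 -0.03 0 0 0 -1; -0.20 0 -0.02 0 0 0 -1; -0.20 0 0 0 0 0 -1",
)

```text
time: 9.58
ee_pos: [0.5784, 0.2064, 0.343]
tcp_rot: [-180.0, 0.0, -169.8]
wrist_force: [0.5, -5.1, 1.2]
opening: 0.0238
grasp_force: 29.9
```

Request:
carry_out(
  targets="-0.20 0 0.01 0 0 0 -1; -0.20 0 0.02 0 0 0 -1; -0.20 0 0.03 0 0 0 -1; -0.20 0 0.04 0 0 0 -1; -0.19 0 0.05 0 0 0 -1; -0.19 0 0.07 0 0 0 -1; -0.18 0 0.08 0 0 0 -1; -0.15 0 0.07 0 0 0 -1",
)

```text
time: 10.25
ee_pos: [0.6383, 0.2174, 0.3278]
tcp_rot: [180.0, 0.1, -169.8]
wrist_force: [2.0, -3.4, 4.2]
opening: 0.0239
grasp_force: 30.7
```

Request:
carry_out(
  targets="0 0 0 0 0 0 -1; 0 0 0 0 0 0 -1; 0 0 0 0 0 0 0.3; 0 0 0 0 0 0 0.3; 0 0 0 0 0 0 0.3; 0 0 0 0 0 0 0.3; 0 0 0 0 0 0 0.3; 0 0 0 0 0 0 0.3",
)

```text
time: 10.92
ee_pos: [0.6372, 0.2172, 0.3278]
tcp_rot: [180.0, -0.0, -169.8]
wrist_force: [0.2, 0.0, 0.1]
opening: 0.0555
grasp_force: 0.0
```

Request:
carry_out(
  targets="0 0 -0.7 0 0 0 0.6; 0 0 -0.8 0 0 0 0.6; 0 0 -0.8 0 0 0 0.6; 0.3 0.7 0 0 0 0 0.6; 0.4 0.8 0 0 0 0 0.6; 0.4 0.8 0 0 0 0 0.6; 0.4 0.8 0 0 0 0 0.6; 0.4 0.8 0 0 0 0 0.6",
)

```text
time: 11.58
ee_pos: [0.5337, 0.3582, 0.42]
tcp_rot: [180.0, 0.0, -169.8]
wrist_force: [0.0, 0.1, -1.1]
opening: 0.068
grasp_force: 0.0
```

Request:
carry_out(
  targets="0.4 0.8 0 0 0 0 0.6; 0.4 0.8 0.3 0 0 0.25 0.6; 0.14 0.37 0.4 0 0 0.27 0.6; 0 0 0.4 0 0 0 0.6; 0 0 0.3 0 0 0 0.6; 0 0 0 0 0 0 0.6; 0 0 0 0 0 0 0.6; 0 0 0 0 0 0 0.6",
)

```text
time: 12.25
ee_pos: [0.4844, 0.4281, 0.365]
tcp_rot: [180.0, 0.1, -172.8]
wrist_force: [0.6, 0.2, 1.2]
opening: 0.0685
grasp_force: 0.0
```

```bash
python3 - <<'E'
from h import *
o=monitor.get_obs(); print({k:np.round(o[k],4) for k in('time','ee_pos','tcp_rot','opening')})
im,c=snap('wrist','w3')
print(proj(c,[[.4836,.4284,.093]]))
E
```

```text
{'time': np.float64(12.25), 'ee_pos': array([0.4844, 0.4281, 0.365 ]), 'tcp_rot': array([ 1.799642e+02,  5.080000e-02, -1.727874e+02]), 'opening': np.float64(0.0685)}
[[256.54146959 187.98142102]]
```

View pics/w3.png

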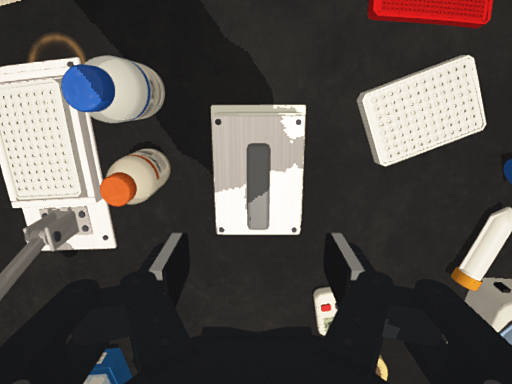

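The bar spans about (246–270, 143–230), centred near (258,187) as predicted. Now the exact centre and angle.

```bash
python3 - <<'E'
from h import *
im=cv2.imread('pics/w3.png');c=get_calibration('wrist');g=im.max(2)
m=np.zeros_like(g);m[135:233,238:280]=(g[135:233,238:280]<118)*255
cs=max(cv2.findContours(m,0,2)[0],key=cv2.contourArea);print(cv2.boundingRect(cs))
P=np.array([onz(c,p[0],.093)[:2] for p in cs],np.float32);print(cv2.minAreaRect(P))
m[:]=0;m[95:245,200:315]=(g[95:245,200:315]>115)*255
cs=max(cv2.findContours(m,0,2)[0],key=cv2.contourArea)
P=np.array([onz(c,p[0],.053)[:2] for p in cs],np.float32);print(cv2.minAreaRect(P))
m[:]=0;m[60:250,0:120]=(g[60:250,0:120]>100)*255
E
```

```text
(247, 143, 23, 67)
((0.4742927849292755, 0.42844071984291077), (0.057035788893699646, 0.018288372084498405), 6.726741313934326)
((0.48082417249679565, 0.4296606481075287), (0.12892301380634308, 0.08778601139783859), 7.239030361175537)
```

Request:
carry_out(
  targets="0.03 0.04 0.5 0 0 0 0.3; 0 0 0.6 0 0 0 0.2; 0 0 0.6 0 0 0 0.2; 0 0 0.6 0 0 0 0.2; 0 0 0.5 0 0 0 0.2; 0 0 0.35 0 0 0 0.2; 0 0 0 0 0 0 0.2; 0 0 0 0 0 0 0.2",
  newtons=60,
)

```text
time: 12.97
ee_pos: [0.4831, 0.4295, 0.2385]
tcp_rot: [-180.0, -0.0, -172.8]
wrist_force: [0.9, -0.1, 0.3]
opening: 0.0512
grasp_force: 0.0
```

Request:
carry_out(
  targets="0 0 0 0 0 0 -1; 0 0 0 0 0 0 -1; 0 0 0 0 0 0 -1; 0 0 0 0 0 0 -1; 0 0 0 0 0 0 -1; 0 0 0 0 0 0 -1; 0 0 0 0 0 0 -1; 0 0 0 0 0 0 -1",
)

```text
time: 13.63
ee_pos: [0.4832, 0.4299, 0.2398]
tcp_rot: [179.9, 0.1, -172.8]
wrist_force: [0.4, -0.4, 6.6]
opening: 0.0188
grasp_force: 60.4
```

Request:
carry_out(
  targets="0 0 -0.3 0 0 0 -1; 0 0 -0.5 0 0 0 -1; 0 0 -0.6 0 0 0 -1; 0 0 -0.7 0 0 0 -1; 0 0 -0.7 0 0 0 -1; 0 0 -0.7 0 0 0 -1; 0 0 -0.5 0 0 0 -1; 0 0 0 0 0 0 -1",
)

```text
time: 14.3
ee_pos: [0.4827, 0.4296, 0.4035]
tcp_rot: [179.8, 0.3, -172.8]
wrist_force: [0.1, 0.7, -3.0]
opening: 0.0189
grasp_force: 59.2
```

```bash
python3 - <<'E'
from h import *
o=monitor.get_obs(); print({k:np.round(o[k],4) for k in('time','ee_pos','tcp_rot','opening','wrist_force')})
im,c=snap('wrist','w4')
E
```

```text
{'time': np.float64(14.3), 'ee_pos': array([0.4827, 0.4296, 0.4035]), 'tcp_rot': array([ 179.7744,    0.3225, -172.77  ]), 'opening': np.float64(0.0189), 'wrist_force': array([ 0.0746,  0.7337, -2.9785])}
```

View pics/w4.png

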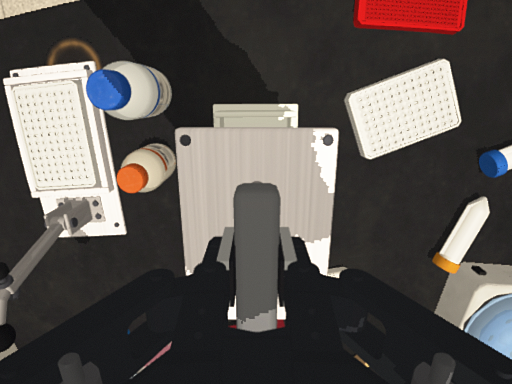

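Replicator is held and level; the flange's near edge runs from (176,128) to (337,128). The plate is visible at left at about (60,137).

```bash
python3 - <<'E'
from h import *
im=cv2.imread('pics/w4.png');c=get_calibration('wrist');o=monitor.get_obs();g=im.max(2)
a=np.radians(-172.77);tx=np.array([np.cos(a),np.sin(a)]);ty=np.array([np.sin(a),-np.cos(a)])
# subpixel near edge: columns 200-310, row where brightness jumps most
for z in(.2147,.2167):
  m=np.zeros_like(g)
  E=[]
  for x in list(range(190,212))+list(range(302,322)):
    E.append(onz(c,(x,120+np.argmax(np.diff(g[120:136,x].astype(int)))+.5),z)[:2])
  E=np.array(E)-o['ee_pos'][:2];L=np.c_[E@tx,E@ty];p=np.polyfit(L[:,1],L[:,0],1)
  r=[]
  for y in range(160,230,3):
    l=onz(c,(165+np.argmax(np.diff(g[y,165:195].astype(int)))+.5,y),z)[:2]-o['ee_pos'][:2]
    q=onz(c,(325+np.argmin(np.diff(g[y,325:345].astype(int)))+.5,y),z)[:2]-o['ee_pos'][:2]
    r.append((l@ty,q@ty,l@tx))
  r=np.array(r);print(z,'near edge x',p,'left/right y',np.median(r[:,:2],0),np.polyfit(r[:,2],r[:,0],1)[0],np.polyfit(r[:,2],r[:,1],1)[0])
# plate / nest from this view
m=np.zeros_like(g);m[50:245,0:132]=(im.min(2)[50:245,0:132]>120)*255
cs=max(cv2.findContours(m,0,2)[0],key=cv2.contourArea)
P=np.array([onz(c,p[0],.022)[:2] for p in cs],np.float32);r=cv2.minAreaRect(P);print(r,cv2.boxPoints(r).round(4).tolist())
cv2.imwrite('pics/c4.png',cv2.resize(im[50:245,0:135],None,fx=3,fy=3,interpolation=2))
E
```

```text
0.2147 near edge x [-0.0087538   0.05858515] left/right y [-0.04210602  0.04297298] 0.0015993303946425703 0.0046425142014883064
0.2167 near edge x [-0.0087538   0.05876216] left/right y [-0.04156898  0.04241814] 0.0015993303946430757 0.004642514201486427
((0.5040717124938965, 0.1999162882566452), (0.21090422570705414, 0.11672006547451019), 10.542555809020996) [[0.3896999955177307, 0.23800000548362732], [0.41110000014305115, 0.12319999933242798], [0.618399977684021, 0.16179999709129333], [0.597100019454956, 0.2766000032424927]]
```

View pics/c4.png

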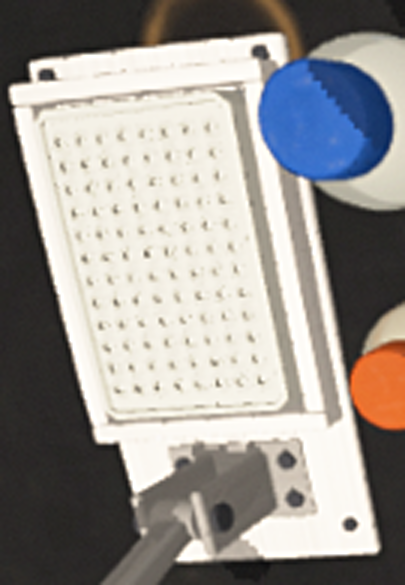

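```bash
python3 - <<'E'
from h import *
c=get_calibration('wrist')
pc=np.array([onz(c,(x/3-.33,50+y/3-.33),.0265)[:2] for x,y in((40,113),(228,93),(287,408),(108,415))])
print('plate wrist',pc.mean(0),pc.round(3).tolist(),np.linalg.norm(pc-np.roll(pc,-1,0),axis=1))
t,k=snap('top','t5')
f=lambda x,y:(160+x/4-.4,130+y/4-.4)
# screws of nest base at corners in the top crop: far left/right, near left/right
S=np.array([onz(k,f(*p),.018)[:2] for p in((414,211),(561,181),(639,500),(486,535))]);print('screws',S.round(4).tolist(),S.mean(0))
cv2.imwrite('pics/c5.png',cv2.resize(cv2.cvtColor(t,cv2.COLOR_RGB2BGR)[165:270,250:330],None,fx=5.5,fy=5.5,interpolation=2))
W=np.array([onz(c,(x/3-.33,50+y/3-.33),.018)[:2] for x,y in((46,76),(262,52),(350,523))]);print('screws wrist',W.round(4).tolist())
E
```

```text
plate wrist [0.4810219  0.19049944] [[0.428, 0.142], [0.414, 0.219], [0.535, 0.24], [0.547, 0.162]] [0.07782767 0.12235161 0.07876153 0.12081979]
screws [[0.5904, 0.2555], [0.6065, 0.1659], [0.4138, 0.1299], [0.3962, 0.2202]] [0.50170613 0.19286997]
screws wrist [[0.4143, 0.1386], [0.3978, 0.2272], [0.5864, 0.2613]]
```

View pics/c5.png

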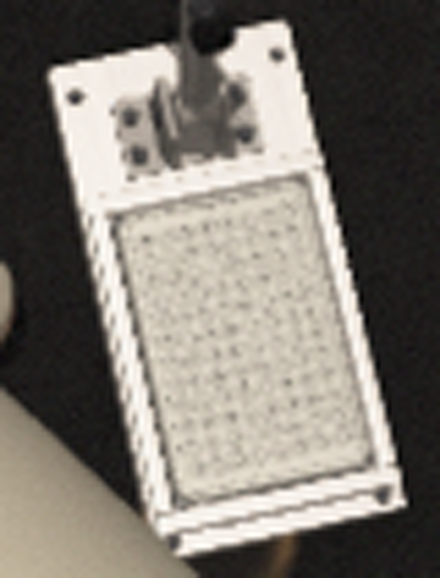

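Request:
carry_out(
  targets="0.05 -0.3 0 0 0 0 -1; 0.08 -0.6 0 0 0 0 -1; 0.1 -0.75 0 0 0 0 -1; 0.12 -0.8 0 0 0 0 -1; 0.12 -0.8 0 0 0 0 -1; 0.12 -0.8 0 0 0 0 -1; 0.1 -0.75 0 0 0 0 -1; 0.08 -0.6 0 0 0 0 -1",
)

```text
time: 15.07
ee_pos: [0.4789, 0.2095, 0.3956]
tcp_rot: [-179.9, -0.2, -172.8]
wrist_force: [0.1, -0.6, -3.6]
opening: 0.0189
grasp_force: 59.4
```

Request:
carry_out(
  targets="0.06 -0.4 0 0 0 0 -1; 0.02 -0.18 0 0 0 -0.2 -1; 0 0 0.3 0 0 -0.32 -1; 0 0 0.5 0 0 0 -1; 0 0 0.6 0 0 0 -1; 0 0 0.5 0 0 0 -1; 0 0 0.4 0 0 0 -1; 0 0 0 0 0 0 -1",
)

```text
time: 15.73
ee_pos: [0.4779, 0.1876, 0.3001]
tcp_rot: [-179.9, -0.5, -169.8]
wrist_force: [-0.4, -0.7, -4.8]
opening: 0.0191
grasp_force: 59.3
```

Request:
carry_out(
  targets="0 0 0 0 0 0 -1; 0 0 0 0 0 0 -1; 0 0 0 0 0 0 -1; 0 0 0 0 0 0 -1; 0 0 0 0 0 0 -1; 0 0 0 0 0 0 -1; 0 0 0 0 0 0 -1; 0 0 0 0 0 0 -1",
)

```text
time: 16.4
ee_pos: [0.4792, 0.1881, 0.306]
tcp_rot: [180.0, 0.0, -169.8]
wrist_force: [-0.5, 0.2, -5.0]
opening: 0.0193
grasp_force: 59.4
```

```bash
python3 - <<'E'
from h import *
o=monitor.get_obs(); print({k:np.round(o[k],4) for k in('time','ee_pos','tcp_rot','opening','wrist_force')})
im,c=snap('wrist','w6')
E
```

```text
{'time': np.float64(16.4), 'ee_pos': array([0.4792, 0.1881, 0.306 ]), 'tcp_rot': array([ 1.799971e+02,  1.030000e-02, -1.697901e+02]), 'opening': np.float64(0.0193), 'wrist_force': array([-0.4952,  0.1655, -4.979 ])}
```

View pics/w6.png

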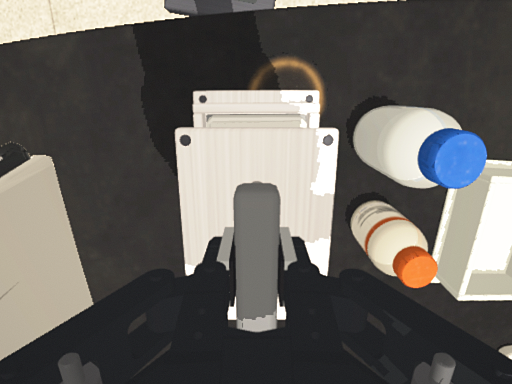

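The flange (176–337, row 128) sits centred over the nest (193–319, row 91), long sides parallel. A numeric check of lateral and lengthwise offsets follows.

```bash
python3 - <<'E'
from h import *
im=cv2.imread('pics/w6.png');c=get_calibration('wrist');o=monitor.get_obs();g=im.mean(2)
a=np.radians(-169.79);tx=np.array([np.cos(a),np.sin(a)]);ty=np.array([np.sin(a),-np.cos(a)])
loc=lambda px,z:(lambda d:(round(d@tx*1e3,1),round(d@ty*1e3,1)))(onz(c,px,z)[:2]-o['ee_pos'][:2])
print('flange',loc((175.5,128),.1192),loc((337.5,128),.1192))
for z in(.01,.022): print('nest corners',loc((193,91),z),loc((319.5,91),z),'screws',loc((203,99),z),loc((309,99),z))
print('rows',[(r,int(g[r,215:245].mean()),int(g[r,245:275].mean())) for r in range(86,132)])
for r in(96,108,113,117,120,123): 
  d=np.diff(g[r,180:330]); i=np.argsort(-abs(d))[:8]; print(r,sorted((int(k+180),int(d[k])) for k in i))
print('expected plate near edge x=',64-1.4)
for r in(110,112,114,116,118,120,122):print(r,loc((256,r),.0265)[0],loc((256,r),.022)[0])
E
```

```text
flange (np.float64(58.6), np.float64(-42.1)) (np.float64(58.7), np.float64(42.2))
nest corners (np.float64(80.2), np.float64(-54.0)) (np.float64(80.3), np.float64(54.1)) screws (np.float64(73.5), np.float64(-45.7)) (np.float64(73.6), np.float64(45.4))
nest corners (np.float64(79.9), np.float64(-51.6)) (np.float64(79.9), np.float64(51.6)) screws (np.float64(73.5), np.float64(-43.7)) (np.float64(73.5), np.float64(43.3))
rows [(86, 33, 49), (87, 32, 48), (88, 26, 43), (89, 38, 62), (90, 151, 169), (91, 224, 227), (92, 226, 228), (93, 226, 227), (94, 225, 227), (95, 225, 227), (96, 225, 227), (97, 225, 227), (98, 226, 227), (99, 226, 227), (100, 226, 228), (101, 226, 227), (102, 219, 216), (103, 216, 217), (104, 226, 227), (105, 230, 230), (106, 228, 230), (107, 227, 229), (108, 226, 229), (109, 226, 228), (110, 225, 226), (111, 218, 217), (112, 206, 210), (113, 227, 230), (114, 146, 143), (115, 173, 175), (116, 183, 184), (117, 200, 204), (118, 216, 217), (119, 217, 217), (120, 213, 210), (121, 196, 194), (122, 200, 203), (123, 206, 208), (124, 208, 208), (125, 208, 208), (126, 207, 207), (127, 196, 197), (128, 206, 207), (129, 220, 220), (130, 221, 222), (131, 223, 223)]
96 [(192, 127), (199, -77), (204, 69), (205, 75), (306, -62), (311, 120), (318, -58), (319, -61)]
108 [(191, 66), (192, 103), (193, 25), (299, 20), (319, -110), (320, -32), (321, -16), (323, -11)]
113 [(192, 80), (193, 92), (204, 31), (306, -37), (307, -23), (309, 39), (318, -92), (319, -55)]
117 [(192, 130), (193, 48), (205, -41), (206, -51), (208, 34), (309, 47), (318, -52), (319, -133)]
120 [(192, 117), (193, 64), (207, 42), (300, 38), (304, -31), (308, 47), (318, -80), (319, -117)]
123 [(192, 79), (193, 106), (205, 30), (300, 32), (306, -49), (308, 57), (318, -135), (319, -70)]
expected plate near edge x= 62.6
110 64.7 64.5
112 63.1 62.9
114 61.5 61.3
116 59.9 59.7
118 58.3 58.1
120 56.7 56.4
122 55.1 54.8
```

Request:
carry_out(
  targets="0 0 0.2 0 0 0 -1; 0 0 0.25 0 0 0 -1; 0 0 0.25 0 0 0 -1; 0 0 0.2 0 0 0 -1; 0 0 0.15 0 0 0 -1; 0 0 0.1 0 0 0 -1; 0 0 0.03 0 0 0 -1; 0 0 0 0 0 0 -1",
)

```text
time: 17.12
ee_pos: [0.4792, 0.1881, 0.2584]
tcp_rot: [-180.0, -0.0, -169.8]
wrist_force: [-0.4, 0.4, -3.3]
opening: 0.019
grasp_force: 59.5
```

Request:
carry_out(
  targets="0 0 0 0 0 0 -1; 0 0 0 0 0 0 -1; 0 0 0 0 0 0 -1; 0 0 0 0 0 0 -1; 0 0 0 0 0 0 -1; 0 0 0 0 0 0 -1; 0 0 0 0 0 0 -1; 0 0 0 0 0 0 -1",
)

```text
time: 17.78
ee_pos: [0.4792, 0.1881, 0.2587]
tcp_rot: [-180.0, 0.0, -169.8]
wrist_force: [0.1, 0.3, -4.3]
opening: 0.019
grasp_force: 59.5
```

```bash
python3 - <<'E'
from h import *
o=monitor.get_obs(); print({k:np.round(o[k],4) for k in('time','ee_pos','tcp_rot','opening','wrist_force','torque')})
im,c=snap('wrist','w7');g=im.mean(2)
d=np.diff(g[160,150:360]);print('flange cols',150+d[:60].argmax(),290+d[140:].argmin())
print([(r,int(g[r,215:245].mean()),int(g[r,270:290].mean())) for r in range(70,132,1)])
a=np.radians(-169.79);tx=np.array([np.cos(a),np.sin(a)])
for r in range(98,128,3):print(r,round((onz(c,(256,r),.0265)[:2]-o['ee_pos'][:2])@tx*1e3,1),end='; ')
# scene view of clamp arm: dark ball where expected at open?
t=camera('top');k=get_calibration('top');p=proj(k,[[.6387,.2173,.1715]])[0].astype(int);print(p,t[p[1]-3:p[1]+4,p[0]-3:p[0]+4].mean(), t[p[1],p[0]-10:p[0]+11].mean(1).astype(int))
E
```

```text
{'time': np.float64(17.7833), 'ee_pos': array([0.4792, 0.1881, 0.2587]), 'tcp_rot': array([-1.799986e+02,  4.000000e-03, -1.697914e+02]), 'opening': np.float64(0.019), 'wrist_force': array([ 0.1437,  0.3497, -4.3379]), 'torque': array([ 0.0016, -0.0243,  0.0207])}
flange cols 176 336
[(70, 36, 50), (71, 36, 50), (72, 36, 51), (73, 37, 49), (74, 37, 46), (75, 36, 46), (76, 37, 47), (77, 36, 47), (78, 37, 47), (79, 36, 47), (80, 37, 44), (81, 37, 45), (82, 37, 45), (83, 37, 46), (84, 37, 45), (85, 36, 43), (86, 30, 36), (87, 49, 70), (88, 161, 182), (89, 237, 239), (90, 236, 238), (91, 235, 238), (92, 235, 237), (93, 235, 236), (94, 235, 235), (95, 235, 235), (96, 235, 236), (97, 235, 236), (98, 235, 236), (99, 235, 235), (100, 235, 236), (101, 236, 236), (102, 235, 236), (103, 223, 223), (104, 226, 227), (105, 235, 236), (106, 238, 238), (107, 237, 238), (108, 236, 238), (109, 236, 238), (110, 236, 238), (111, 236, 237), (112, 235, 237), (113, 234, 235), (114, 226, 225), (115, 220, 223), (116, 240, 229), (117, 147, 140), (118, 173, 191), (119, 197, 199), (120, 198, 198), (121, 215, 222), (122, 228, 228), (123, 228, 228), (124, 227, 228), (125, 222, 219), (126, 211, 207), (127, 209, 211), (128, 221, 220), (129, 232, 231), (130, 233, 232), (131, 234, 234)]
98 73.8; 101 71.9; 104 70.0; 107 68.1; 110 66.2; 113 64.3; 116 62.3; 119 60.4; 122 58.4; 125 56.4; [282 142] 24.80952380952381 [39 41 41 38 39 36 17 18 19 25 28 36 38 24 25 20 17 24 42 42 41]
```

```bash
python3 -c "
from h import *
print(bot.job_done())"
```

```text
the job is handed in; nothing more can be done
None
```

I handed the job in at about 18 s with no verdict returned: I pressed the plate down with the clamp, swung the clamp arm back, and left the replicator held still and level about 13 mm above the plate, centred to within about 2 mm by my measurements; I inferred that the plate is home from the clamp ball's height, without measuring the plate itself.

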